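Move the sanding sleeves from the carrying board to the sander's rack in the same order

ROBOT

A 6-joint arm with a two-finger parallel gripper is mounted at the origin on the work surface. World frame = base frame: x ahead of the robot, y to its left, z up, the work surface at z = 0. Lengths are in m, angles in rad, forces in N, time in s.
With the tool pointing down it reaches from about 0.325 to 1 m from the base axis. Payload 5.1 kg.
Tool frame: the origin (TCP) lies midway between the tips of the shut fingers; the grasp point (between the pads) lies 19 mm behind it; x points along the fingers, y is the direction in which the jaws open and shut, and the axes are right-handed (so a half turn about x gives the same grasp; the last joint's range is limited). The gripper opens to 85 mm and grips with 20 to 120 N. Pads are 22 mm wide; open, the fingers measure 114 mm over their backs; the gripper's body (76 mm by 85 mm) begins 54 mm behind the grasp point. The pads swing forward as they close: fully open they stand 13 mm farther back than shut.
Start: joints at [-1.378, 0.124, 1.65, -0, 1.367, -0.083], TCP at [0.177, -0.625, 0.231] pointing down, gripper open.
Joint ranges: [-2.61, 2.61], [-1.02, 2.33], [0.03, 2.71], [-1.35, 4.49], [0.32, 2.68], [-2.91, 2.91]. Speed limits (rad/s): [2.57, 2.57, 3.14, 3.14, 3.14, 3.14].

INTERFACE

Orientations are given as a unit quaternion [x, y, z, w].
In Python, from plant import sense, eyes, workorder, masks_of gives the robot as it stands. The module is installed in compiled form; this text tells all that it offers.
- The arm moves only by the shell command python3 -m jog 'ROWS'. ROWS is JSON, one flat list of numbers, 5 for each row, row after row: the gripper's target within -1 to 1 (fully open at 1, half-way at 0, shut at -1), then the shift along the tool's x, y, z in cm, then the turn about the tool's x in degrees. A call has 1 to 12 rows; each row shifts and turns the commanded pose from where the row before left it, along the tool's axes as they then stand; what a row does not reach is not made up. A row lasts 1/8 s, in which the tool goes at most 62.5 mm and 10.7 degrees, less where a joint would pass 70% of its speed; a pose out of reach is approached as far as the arm can. A call with a gripper value outside its range is refused whole. The fingers move at their own pace and stop on an object; the grip force is fixed at half the most. Time passes only in rows, so rows that do not move let the fingers close. It gives the time, the measured TCP pose, the force and the opening at its end, in the units of the state.
- sense(): the state, without advancing time (a new reading comes with each control period).
- eyes.read_camera(name): name is "side" or "top"; returns a dict with "img" (420x560x3 uint8, red, green, blue), "depth" (420x560 float32, m along the optical axis (not along the pixel's ray), 0 where there is no reading), "fx", "fy", "cx", "cy" (pixels), "eye" and "attitude" of the camera in the world. Camera axes: x right, y down, z forward; pixel columns grow to the right and rows downward; lengths in m; the calibration is good to about 2 mm. A picture is of the moment at which its call begins.
- workorder.close_job(): hands the job in, once; it reports no verdict.
Trained networks look in a picture, given as the dict that the camera call returned (one of the last four; its "shot" number tells which), for a name from the list of things; names that differ only in an ending like _2 or _b are one class to them, and where a whole thing is asked for, a point or a joint stands for the part that bears it (a point fixed in the world has none). Each returns a list of dicts, best first, with "conf" (0 to 1); they miss things now and then, are a little off and sometimes report something else, mostly with a low value. They report only what shows in the picture. A call takes as long as a camera call.
- masks_of(picture, label): "mask" (420x560 bool, what is visible of it) and "bbox" ([left, top, right, bottom] in pixels, round what is visible of it).
The state is a dict: "clock": time; "joint_pos": joint angles; "joint_velocities": joint speeds; "tau": joint torques, N m; "ee_pos": TCP position; "ee_rot": TCP orientation; "ft_force": force on the tool from outside, world axes, zero at the start; "wrist_torque": the same for the moment, N m; "opening": finger opening in m.
Only numpy, scipy, OpenCV 4.12 (cv2) and the standard library are available. Lean on these libraries where they do the work, as an engineer would, in place of code of your own. Each camera call takes 0.05 s, during which the arm holds its last target.

TASK

The four sanding sleeves stand on the wooden carrying board in the order they will be used. Move them all to the sander's grey steel rack in the same order, so that the leftmost stays leftmost and so on to the right, each standing upright over its own post and fully down on the rack. Do not knock over any sleeve, and leave the drum core, the parts bin and the brush where they are.

Things in the scene. Friction and masses are not known exactly. Their poses are not given: they have to be found in the camera images.
- slim_tall (a point): tall slim sanding sleeve: a stiff open tube with brown grit outside, 44 mm outside diameter, 85 mm tall, bore 38 mm right through (wall 3 mm), about 100 g; it stands upright over a post and can be lifted straight off. The point is its centre, half-way up its axis (42.5 mm above its lower rim); z is the axis of the tube, both ends alike
- wide_tall (a point): tall wide sanding sleeve: a stiff open tube with brown grit outside, 56 mm outside diameter, 85 mm tall, bore 50 mm right through (wall 3 mm), about 130 g; it stands upright over a post and can be lifted straight off. The point is its centre, half-way up its axis (42.5 mm above its lower rim); z is the axis of the tube, both ends alike
- slim_short (a point): short slim sanding sleeve: a stiff open tube with brown grit outside, 44 mm outside diameter, 60 mm tall, bore 38 mm right through (wall 3 mm), about 70 g; it stands upright over a post and can be lifted straight off. The point is its centre, half-way up its axis (30 mm above its lower rim); z is the axis of the tube, both ends alike
- wide_short (a point): short wide sanding sleeve: a stiff open tube with brown grit outside, 56 mm outside diameter, 60 mm tall, bore 50 mm right through (wall 3 mm), about 90 g; it stands upright over a post and can be lifted straight off. The point is its centre, half-way up its axis (30 mm above its lower rim); z is the axis of the tube, both ends alike
- post_slim_tall: the wooden post of the carrying board over which the tall slim sleeve stands at the start: 20 mm diameter, 40 mm tall, fixed, hidden in the sleeve's bore except from above; origin at the centre of its foot, on the board's top face
- post_wide_tall: the wooden post of the carrying board over which the tall wide sleeve stands at the start: 20 mm diameter, 40 mm tall, fixed, hidden in the sleeve's bore except from above; origin at the centre of its foot, on the board's top face
- post_slim_short: the wooden post of the carrying board over which the short slim sleeve stands at the start: 20 mm diameter, 40 mm tall, fixed, hidden in the sleeve's bore except from above; origin at the centre of its foot, on the board's top face
- post_wide_short: the wooden post of the carrying board over which the short wide sleeve stands at the start: 20 mm diameter, 40 mm tall, fixed, hidden in the sleeve's bore except from above; origin at the centre of its foot, on the board's top face
- carrier: plywood carrying board, fixed, 400 mm long (y), 90 mm wide (x), top face 30 mm above the bench, dark hand slots at its ends. The sleeves stand on it at the start, in a different mix each time, over its four wooden posts at y = +127.5, +42.5, -42.5, -127.5 mm (x = 0). Origin: centre of the underside, on the bench; x away from the robot, y to the robot's left, z up. It lies in front of or behind the rack
- rack: grey steel rack of the sander, fixed, empty at the start, 360 mm long (y; 406 with flat screw ears), 90 mm wide (x), top face 30 mm above the bench. Four aluminium posts, 20 mm diameter, 40 mm tall above the top face, at y = +127.5, +42.5, -42.5, -127.5 mm (x = 0). Origin: centre of the underside, on the bench; x away from the robot, y to the robot's left, z up. Turned up to 7 degrees, as is the board
- drum_core_mid (a point): bystander: black rubber sanding-drum core with a steel stub shaft, standing on end, 68 mm diameter, 95 mm tall; the point is on its axis 45 mm up
- parts_bin: bystander: open red parts bin, 140 x 100 x 60 mm tall; origin at the centre of its underside
- brush_mid (a point): bystander: wooden bench brush lying on the bench, about 215 mm long and 36 mm high, standing on its black bristles; the point is near its middle

How it is judged:
By the outcome, as a careful person would: the job done as asked, in the order asked, and still so for the second after the job is handed in, with the robot touching nothing.
It also fails if it takes over 93 s, if anything falls off the work surface, if the arm or the gripper's body presses on something with over 40 N, if the wrist force passes 120 N, or if a joint passes its speed limit or range.

## Working session

There is one attempt and no reset: what is moved stays moved. The work goes in short steps, Python scripts to look and compute and a shell command to move; the robot and the scene stay as the last step left them, time stands still between calls to the robot, and variables do not carry over. Pictures are saved under pics/ and viewed, and the job is handed in when it is done.

```bash
mkdir -p pics; ls; python3 - <<'E'
from plant import sense, eyes
import cv2
s=sense(); print(s)
for n in("top","side"):
    p=eyes.read_camera(n); print(n,p["fx"],p["fy"],p["cx"],p["cy"],p["eye"],p["attitude"],p["shot"])
    cv2.imwrite(f"pics/{n}0.png",p["img"][:,:,::-1])
E
```

```text
pics
{'clock': 0.0, 'joint_pos': array([-1.37761653e+00,  1.24525333e-01,  1.65168370e+00, -2.09606630e-05,
        1.36748758e+00, -8.26110343e-02]), 'joint_velocities': array([-1.27611852e-04,  3.37374979e-04, -2.59800821e-05, -6.98934022e-04,
        2.44273946e-04, -1.31586660e-03]), 'tau': array([-8.70411586e-04, -4.23609245e+01, -3.65456057e+01, -1.11048048e-04,
        6.96688643e-03,  1.67847253e-05]), 'ee_pos': array([ 0.17684193, -0.6248452 ,  0.23003419]), 'ee_rot': array([-0.70034562, -0.09794182,  0.70044231, -0.09645717]), 'ft_force': array([ 0.58724158,  0.28422262, -0.14694136]), 'wrist_torque': array([0.01388131, 0.02339817, 0.03273658]), 'opening': 0.08499506618578942}
top 458.9635238126584 458.9635238126584 275.48414802130384 212.4077184135457 [ 0.47805415 -0.01233172  1.3900065 ] [ 0.70962293 -0.70275638  0.03385341 -0.03771876] 1
side 443.4994888530487 443.4994888530487 281.1306393781187 207.44609993131868 [0.06936286 1.05516064 0.86901003] [-0.22194892  0.85247947 -0.46098562  0.10728321] 2
```

View pics/top0.png

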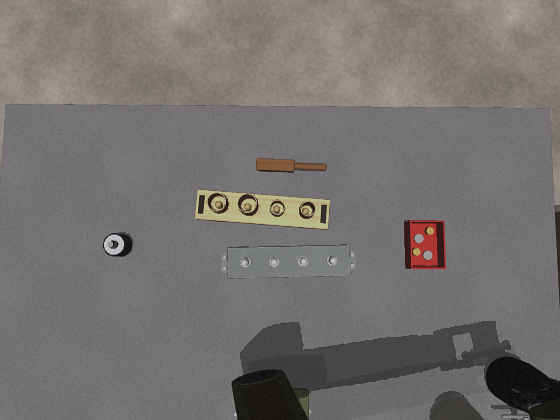

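View pics/side0.png

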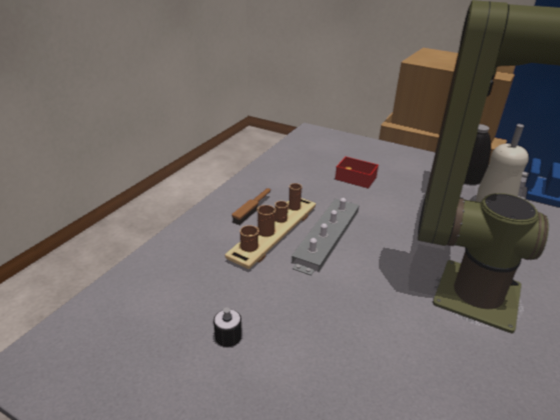

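The top view shows the rack (near, rows 245-278) with posts at about (245,262), (274,262), (303,261), (332,260). The board is farther away, with sleeves at about (218,203), (248,205), (277,209), (307,211). The side view suggests the order, left to right, is wide_short, wide_tall, slim_short, slim_tall. Next I'll measure positions.

```bash
cat > h.py <<'E'
import numpy as np, cv2
from scipy.spatial.transform import Rotation as R
from plant import sense, eyes, masks_of
def world(p,uv,d):
    uv=np.atleast_2d(uv); d=np.atleast_1d(d)
    c=np.c_[(uv[:,0]-p["cx"])/p["fx"]*d,(uv[:,1]-p["cy"])/p["fy"]*d,d]
    return R.from_quat(p["attitude"]).apply(c)+p["eye"]
def cloud(p):
    v,u=np.mgrid[:420,:560]; 
    return world(p,np.c_[u.ravel(),v.ravel()],p["depth"].ravel()).reshape(420,560,3)
def mcloud(p,m):
    P=cloud(p); return P[m&(p["depth"]>0)]
def plan(tgt,yaw=None):
    """shift in tool axes cm & turn deg; yaw=desired world heading of tool y (deg), mod 180"""
    s=sense(); r=R.from_quat(s["ee_rot"]); M=r.as_matrix()
    print("tool x",M[:,0].round(3),"y",M[:,1].round(3),"z",M[:,2].round(3),"tcp",s["ee_pos"].round(4),"t",round(s["clock"],2),"F",s["ft_force"].round(1),"open",round(s["opening"],4))
    if tgt is not None: print("shift cm xyz",(r.inv().apply(np.array(tgt)-s["ee_pos"])*100).round(2))
    if yaw is not None:
        cur=np.degrees(np.arctan2(M[1,1],M[0,1])); d=(yaw-cur+90)%180-90
        print("heading",cur.round(2),"turn about x deg",(-d).round(2) if M[2,0]<0 else d.round(2))
E
cat > m.py <<'E'
from h import *
names=["slim_tall","wide_tall","slim_short","wide_short"]
pt=eyes.read_camera("top"); ps=eyes.read_camera("side")
for n in names+["rack","carrier"]:
    for nm,p in(("top",pt),("side",ps)):
        for o in masks_of(p,n)[:2]:
            P=mcloud(p,o["mask"])
            if len(P)<5: continue
            z=np.percentile(P[:,2],95); 
            T=P[P[:,2]>z-.01]
            print(n,nm,round(o["conf"],2),np.array(o["bbox"]).round(),len(P),"ztop",z.round(3),"topc",((T.min(0)+T.max(0))/2).round(4)[:2],"mean",P.mean(0).round(3))
C=cloud(pt)
from scipy import ndimage
# raised things in top view region
reg=(C[...,0]>.25)&(C[...,0]<.75)&(abs(C[...,1])<.32)&(pt["depth"]>0)
for lo,hi,t in((.06,.08,"z60-80"),(.08,.1,"80-100"),(.105,.13,"105-130")):
    l,k=ndimage.label(reg&(C[...,2]>lo)&(C[...,2]<hi))
    for i in range(1,k+1):
        Q=C[l==i]
        if len(Q)>8: print(t,len(Q),Q.mean(0).round(4),((Q.min(0)+Q.max(0))/2).round(4))
E
python3 m.py
```

```text
slim_tall side 0.89 [290. 184. 302. 213.] 354 ztop 0.114 topc [ 0.6199 -0.0918] mean [ 0.616 -0.083  0.079]
wide_tall top 0.65 [236. 191. 260. 215.] 157 ztop 0.116 topc [0.6323 0.0767] mean [0.635 0.078 0.082]
wide_tall side 0.63 [256. 208. 276. 237.] 530 ztop 0.114 topc [0.6323 0.0782] mean [0.626 0.088 0.08 ]
wide_tall side 0.23 [275. 203. 287. 222.] 268 ztop 0.091 topc [0.6247 0.0232] mean [0.621 0.002 0.068]
slim_short top 0.7 [247. 202. 252. 213.] 34 ztop 0.074 topc [0.6287 0.077 ] mean [0.628 0.078 0.067]
slim_short top 0.5 [221. 246. 356. 277.] 3826 ztop 0.037 topc [ 0.4726 -0.0435] mean [ 0.472 -0.043  0.03 ]
slim_short side 0.75 [276. 202. 286. 224.] 289 ztop 0.09 topc [0.6247 0.0181] mean [0.62  0.001 0.065]
wide_short top 0.51 [210. 195. 228. 211.] 149 ztop 0.092 topc [0.6388 0.1646] mean [0.642 0.167 0.07 ]
wide_short side 0.7 [244. 222. 260. 251.] 428 ztop 0.089 topc [0.6395 0.1693] mean [0.637 0.176 0.067]
rack top 0.75 [221. 243. 356. 278.] 4076 ztop 0.036 topc [ 0.4727 -0.0423] mean [ 0.472 -0.041  0.029]
rack side 0.97 [293. 201. 358. 278.] 2253 ztop 0.06 topc [ 0.47
[... 564 characters left out ...]
 [ 0.6175 -0.0899  0.0689]
z60-80 37 [ 0.4762 -0.1697  0.0689] [ 0.4769 -0.1707  0.0684]
z60-80 38 [ 0.4735 -0.0851  0.0692] [ 0.4733 -0.0846  0.069 ]
z60-80 39 [0.4675 0.0844 0.0676] [0.4687 0.0845 0.0683]
z60-80 33 [ 4.707e-01 -2.000e-04  6.900e-02] [ 4.696e-01 -1.000e-04  6.950e-02]
80-100 38 [0.6477 0.1804 0.0888] [0.6425 0.1732 0.0885]
80-100 38 [0.6317 0.1501 0.0885] [0.6374 0.157  0.0872]
80-100 58 [ 0.6262 -0.0087  0.0881] [ 0.6261 -0.0087  0.0877]
105-130 42 [0.6476 0.0848 0.1124] [0.6406 0.0783 0.1116]
105-130 41 [0.616  0.0692 0.1137] [0.6237 0.0737 0.1125]
105-130 29 [ 0.6338 -0.1     0.1138] [ 0.6283 -0.0969  0.1117]
105-130 33 [ 0.6084 -0.0865  0.1135] [ 0.6137 -0.0899  0.1134]
```

```bash
cat > rim.py <<'E'
from h import *
from scipy.optimize import least_squares
import sys
def rims(p,spec):
    C=cloud(p)
    for n,(x,y,z,r) in spec.items():
        m=(np.hypot(C[...,0]-x,C[...,1]-y)<r+.014)&(abs(C[...,2]-z)<.006)&(p["depth"]>0)
        Q=C[m]
        if len(Q)<10: print(n,"few",len(Q)); continue
        f=least_squares(lambda c:np.hypot(Q[:,0]-c[0],Q[:,1]-c[1])-(r-.0015),[x,y],loss="soft_l1",f_scale=.002)
        print(n,len(Q),f.x.round(4),"rms",np.sqrt(np.mean(f.fun**2)).round(4),"z",np.median(Q[:,2]).round(4))
B={"wide_short":(.637,.164,.09,.028),"wide_tall":(.632,.077,.115,.028),"slim_short":(.625,-.007,.09,.022),"slim_tall":(.62,-.092,.115,.022)}
if __name__=="__main__":
    for n in("top","side"): print(n); rims(eyes.read_camera(n),B)
    plan((.637,.163,.23),0)
E
python3 rim.py
```

```text
top
wide_short 69 [0.6394 0.1654] rms 0.0011 z 0.0894
wide_tall 69 [0.6336 0.0762] rms 0.001 z 0.114
slim_short 49 [ 0.6259 -0.0081] rms 0.001 z 0.0897
slim_tall 57 [ 0.6204 -0.0946] rms 0.0011 z 0.1138
side
wide_short 91 [0.6389 0.169 ] rms 0.002 z 0.0881
wide_tall 84 [0.6325 0.0801] rms 0.002 z 0.1133
slim_short 56 [ 0.6253 -0.005 ] rms 0.0021 z 0.0877
slim_tall 58 [ 0.6193 -0.0908] rms 0.0025 z 0.1127
tool x [ 0.  0. -1.] y [ 0.272 -0.962 -0.   ] z [-0.962 -0.272 -0.   ] tcp [ 0.177  -0.6254  0.2313] t 0.9 F [0.1 0.1 1.1] open 0.0853
shift cm xyz [  0.13 -63.34 -65.73]
heading -74.2 turn about x deg -74.2
```

```bash
python3 -m jog '[1,0,0,0,-9.3, 1,0,0,0,-9.3, 1,0,0,0,-9.3, 1,0,0,0,-9.3, 1,0,0,0,-9.3, 1,0,0,0,-9.3, 1,0,0,0,-9.3, 1,0,0,0,-9.1]'; python3 -c "
from h import *
plan((.639,.166,.2),0)"
```

```text
clock: 1.9
ee_pos: [0.177, -0.6254, 0.2313]
ee_rot: [0.499, 0.501, -0.499, 0.501]
ft_force: [0.2, 0.4, -0.3]
opening: 0.085
tool x [-0. -0. -1.] y [ 1.     0.005 -0.   ] z [ 0.005 -1.     0.   ] tcp [ 0.177  -0.6254  0.2313] t 1.9 F [ 0.2  0.4 -0.3] open 0.085
shift cm xyz [  3.13  46.62 -78.9 ]
heading 0.3 turn about x deg 0.3
```

```bash
python3 -m jog '[1,0,2.6,-4.4,0, 1,0,2.6,-4.4,0, 1,0,2.6,-4.4,0, 1,0,2.6,-4.4,0, 1,0,2.6,-4.4,0, 1,0,2.6,-4.4,0, 1,0,2.6,-4.4,0, 1,0,2.6,-4.4,0, 1,0,2.6,-4.4,0, 1,0,2.6,-4.4,0, 1,0,2.6,-4.4,0, 1,0,2.6,-4.4,0]'; python3 -m jog '[1,0,2.6,-4.4,0, 1,0.5,2.6,-4.4,0, 1,0.5,2.6,-4.4,0, 1,0.6,2.6,-4.4,0, 1,0.7,2.6,-4.4,0, 1,0.8,2.4,-4.1,0, 1,0,0,0,0]'; python3 -c "
from h import *
plan((.639,.166,.05),0)"
```

```text
clock: 3.4
ee_pos: [0.4897, -0.0959, 0.2317]
ee_rot: [0.5, 0.5, -0.5, 0.5]
ft_force: [0.4, -0.0, 0.8]
opening: 0.0853
clock: 4.28
ee_pos: [0.6432, 0.1661, 0.1987]
ee_rot: [0.499, 0.501, -0.5, 0.5]
ft_force: [0.5, 0.5, -0.1]
opening: 0.0853
tool x [-0.002 -0.    -1.   ] y [ 1.     0.003 -0.002] z [ 0.003 -1.     0.   ] tcp [0.6432 0.1661 0.1987] t 4.28 F [ 0.5  0.5 -0.1] open 0.0853
shift cm xyz [ 1.488e+01 -3.900e-01  1.000e-02]
heading 0.2 turn about x deg 0.2
```

```bash
python3 -m jog '[1,2.5,-0.4,0,0, 1,3,0,0,0, 1,3,0,0,0, 1,3,0,0,0, 1,2,0,0,0, 1,1.4,0,0,0, -1,0,0,0,0, -1,0,0,0,0, -1,0,0,0,0, -1,0,0,0,0]';  python3 -c "
from h import *
plan((.4675,.0844,.16),0)
for n in('side','top'): cv2.imwrite(f'pics/g1{n}.png',cv2.resize(eyes.read_camera(n)['img'][120:320,150:400,::-1],None,fx=3,fy=3))"
```

```text
clock: 5.52
ee_pos: [0.6399, 0.1638, 0.0528]
ee_rot: [0.501, 0.499, -0.499, 0.501]
ft_force: [1.2, 0.2, 3.0]
opening: 0.0546
tool x [ 0.003  0.    -1.   ] y [1.    0.    0.003] z [ 0. -1. -0.] tcp [0.6399 0.1638 0.0528] t 5.53 F [1.2 0.2 3. ] open 0.0546
shift cm xyz [-10.77 -17.22   7.93]
heading 0.0 turn about x deg 0.0
```

View pics/g1side.png

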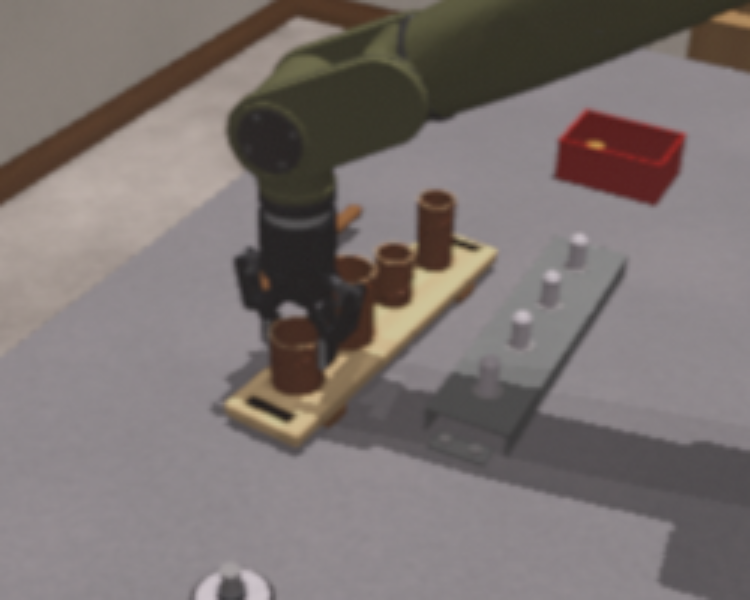

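```bash
python3 -m jog '[-1,-1,0,0,0, -1,-2,0,0,0, -1,-3,0,0,0, -1,-3,0,0,0, -1,-2,-1.2,0.5,0, -1,0,-3.5,1.6,0, -1,0,-4,1.9,0, -1,0,-4,1.9,0, -1,0,-3,1.4,0, -1,0,-1.5,0.7,0, -1,0,0,0,0, -1,0,0,0,0]';  python3 -c "
from h import *
plan((.4678,.0840,.053),0)
for n in('side','top'): cv2.imwrite(f'pics/l1{n}.png',cv2.resize(eyes.read_camera(n)['img'][120:320,150:400,::-1],None,fx=3,fy=3))"
```

```text
clock: 7.12
ee_pos: [0.4677, 0.0838, 0.1622]
ee_rot: [0.5, 0.5, -0.5, 0.5]
ft_force: [-0.8, -1.1, 0.0]
opening: 0.0544
tool x [ 0.002  0.    -1.   ] y [1.    0.    0.002] z [ 0. -1. -0.] tcp [0.4677 0.0838 0.1622] t 7.12 F [-0.8 -1.1  0. ] open 0.0544
shift cm xyz [10.92 -0.   -0.02]
heading 0.01 turn about x deg 0.01
```

View pics/l1side.png

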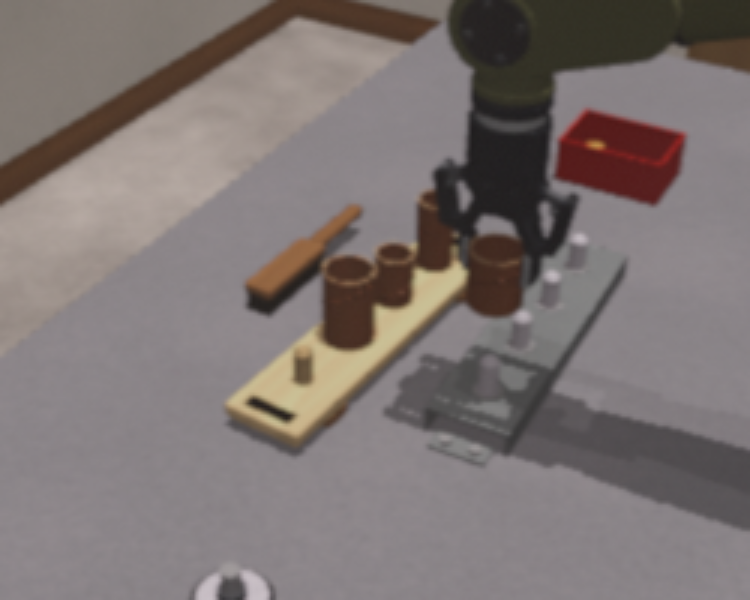

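The sleeve is held upright over the leftmost rack post (crop px 497,275). Next I lower it.

```bash
python3 -m jog '[-1,2,0,0,0, -1,3,0,0,0, -1,3,0,0,0, -1,1.5,0,0,0, -1,0.8,0,0,0, -1,0.4,0,0,0, -1,0,0,0,0]';  python3 -c "
from h import *
plan((.4678,.0840,.053),0)
for n in('side','top'): cv2.imwrite(f'pics/p1{n}.png',cv2.resize(eyes.read_camera(n)['img'][120:320,150:400,::-1],None,fx=3,fy=3))"
```

```text
clock: 8.1
ee_pos: [0.4675, 0.0836, 0.0549]
ee_rot: [0.5, 0.5, -0.5, 0.5]
ft_force: [1.2, 0.8, 0.7]
opening: 0.0547
tool x [ 0.001  0.    -1.   ] y [1.    0.    0.001] z [ 0. -1. -0.] tcp [0.4675 0.0836 0.0549] t 8.1 F [1.2 0.8 0.7] open 0.0547
shift cm xyz [ 0.19  0.03 -0.04]
heading 0.0 turn about x deg 0.0
```

View pics/p1side.png

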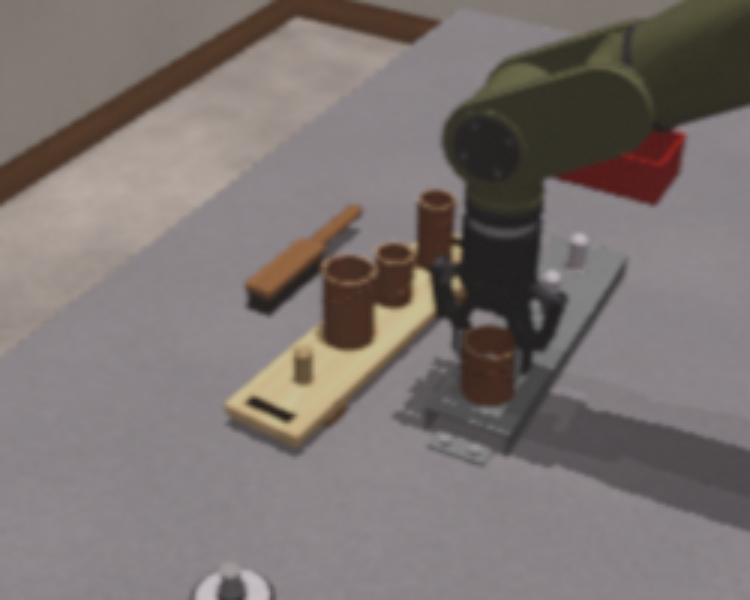

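```bash
python3 -m jog '[-1,0.2,0,0,0, -1,0,0,0,0]'; python3 -m jog '[0.6,0,0,0,0, 1,0,0,0,0, 1,0,0,0,0, 1,-1,0,0,0, 1,-2.5,0,0,0, 1,-3.5,0,0,0, 1,-3.5,1.5,0,0, 1,-1.5,4,0.2,0, 1,0,4,0.2,0, 1,0,4,0.2,0, 1,0,3,0,0, 1,0,0,0,0]';  python3 -c "
from h import *
plan((.633,.0775,.068),0)
p=eyes.read_camera('top')
from rim import rims
rims(p,{'ws':(.468,.084,.09,.028),'wt':(.632,.077,.115,.028)})
for n in('side','top'): cv2.imwrite(f'pics/r1{n}.png',cv2.resize(eyes.read_camera(n)['img'][120:320,150:400,::-1],None,fx=3,fy=3))"
```

```text
clock: 8.45
ee_pos: [0.4674, 0.0836, 0.0528]
ee_rot: [0.5, 0.5, -0.5, 0.5]
ft_force: [-0.1, 0.3, -0.0]
opening: 0.0548
clock: 9.95
ee_pos: [0.6334, 0.0774, 0.1728]
ee_rot: [0.5, 0.5, -0.5, 0.5]
ft_force: [0.5, 0.1, -0.5]
opening: 0.0856
tool x [ 0.001 -0.    -1.   ] y [ 1.    -0.     0.001] z [-0. -1.  0.] tcp [0.6334 0.0774 0.1728] t 9.95 F [ 0.5  0.1 -0.5] open 0.0856
shift cm xyz [ 1.048e+01 -4.000e-02 -1.000e-02]
heading -0.02 turn about x deg -0.02
ws few 0
wt few 9
```

View pics/r1side.png

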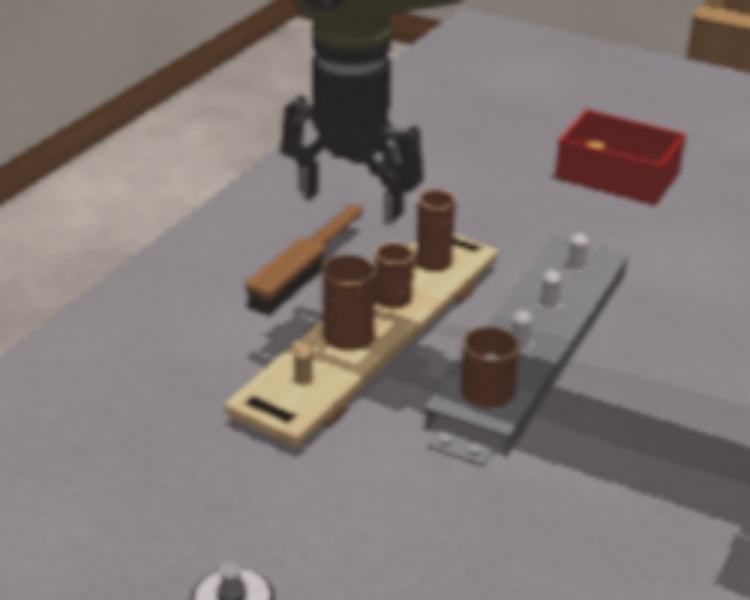

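Sleeve 1 stands upright over post 1 of the rack (crop px 490,367). The gripper is above wide_tall (348,300).

```bash
python3 -m jog '[1,2.5,0,0,0, 1,3.5,0,0,0, 1,2.5,0,0,0, 1,1.5,0,0,0, 1,0.5,0,0,0, -1,0,0,0,0, -1,0,0,0,0, -1,0,0,0,0, -1,0,0,0,0]'; python3 -m jog '[-1,-1,0,0,0, -1,-2,0,0,0, -1,-3,0,0,0, -1,-3,0,0,0, -1,-1.5,-1,0.5,0, -1,0,-3.3,1.6,0, -1,0,-4,1.9,0, -1,0,-4,1.9,0, -1,0,-2.6,1.2,0, -1,0,-1.4,0.7,0, -1,0,0,0,0]';  python3 -c "
from h import *
plan((.4704,-.0002,.068),0)
for n in('side','top'): cv2.imwrite(f'pics/l2{n}.png',cv2.resize(eyes.read_camera(n)['img'][120:320,150:400,::-1],None,fx=3,fy=3))"
```

```text
clock: 11.22
ee_pos: [0.6331, 0.0777, 0.0692]
ee_rot: [0.501, 0.499, -0.499, 0.501]
ft_force: [0.2, 0.5, 6.0]
opening: 0.0555
clock: 12.6
ee_pos: [0.4684, -0.0007, 0.1724]
ee_rot: [0.5, 0.5, -0.5, 0.5]
ft_force: [0.1, 0.6, -1.7]
opening: 0.0554
tool x [ 0.001  0.    -1.   ] y [ 1.    -0.001  0.001] z [-0.001 -1.    -0.   ] tcp [ 0.4684 -0.0007  0.1724] t 12.6 F [ 0.1  0.6 -1.7] open 0.0554
shift cm xyz [10.44  0.2  -0.05]
heading -0.05 turn about x deg -0.05
```

View pics/l2side.png

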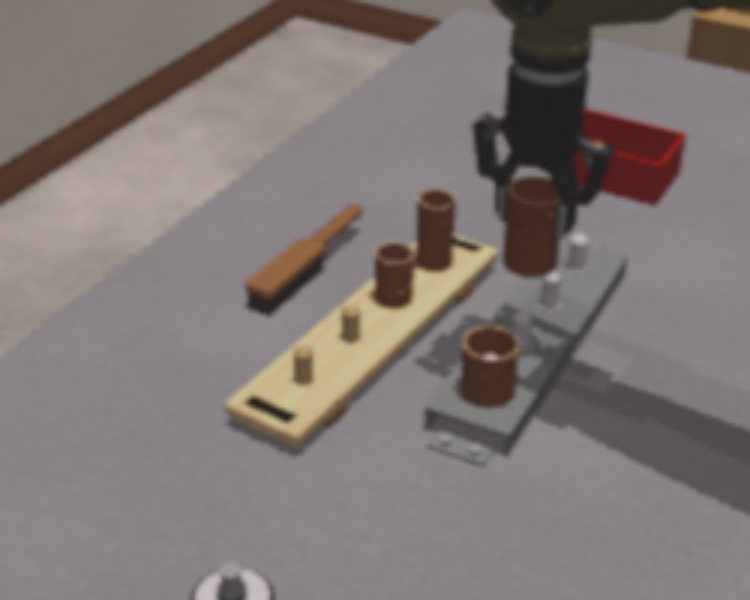

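wide_tall hangs upright over rack post 2 (532,225). The x shift is +0.2 cm.

```bash
python3 -m jog '[-1,2,0.2,0,0, -1,3,0,0,0, -1,2.5,0,0,0, -1,1.5,0,0,0, -1,0.8,0,0,0, -1,0.4,0,0,0, -1,0.2,0,0,0, -1,0,0,0,0]';  python3 -c "
from h import *
plan((.4704,-.0002,.068),0)
for n in('side','top'): cv2.imwrite(f'pics/p2{n}.png',cv2.resize(eyes.read_camera(n)['img'][120:320,150:400,::-1],None,fx=3,fy=3))"
```

```text
clock: 13.7
ee_pos: [0.4717, -0.0005, 0.0691]
ee_rot: [0.5, 0.5, -0.5, 0.5]
ft_force: [-0.6, 0.3, -0.4]
opening: 0.0551
tool x [ 0.002 -0.    -1.   ] y [ 1.    -0.     0.002] z [-0. -1.  0.] tcp [ 0.4717 -0.0005  0.0691] t 13.7 F [-0.6  0.3 -0.4] open 0.0551
shift cm xyz [ 0.11 -0.13 -0.03]
heading -0.0 turn about x deg -0.0
```

View pics/p2side.png

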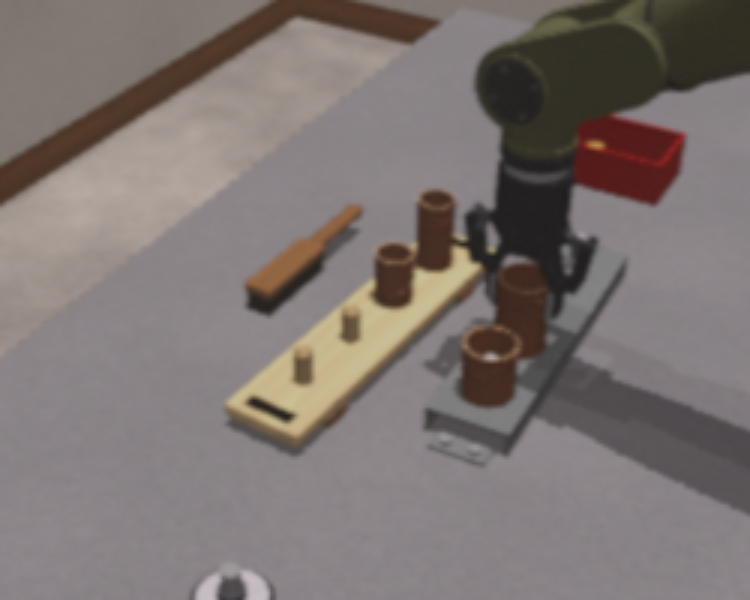

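wide_tall is down over post 2 (523,310). Next I release it and go to slim_short.

```bash
python3 -m jog '[-1,0.1,0,0,0, 0.6,0,0,0,0, 1,0,0,0,0, 1,0,0,0,0, 1,-1,0,0,0, 1,-2.5,0,0,0, 1,-3.5,0,0,0, 1,-3.5,1.5,0,0, 1,0,4,0.2,0, 1,0,4,0.2,0, 1,0,4,0.2,0, 1,0,1.9,0,0]';  python3 -m jog '[1,0,0,0,0]'; python3 -c "
from h import *
plan((.6258,-.007,.05),0)
from rim import rims
p=eyes.read_camera('side')
rims(p,{'ws':(.468,.084,.09,.028),'wt':(.47,0,.115,.028),'ss':(.6258,-.007,.09,.022)})
for n in('side','top'): cv2.imwrite(f'pics/r2{n}.png',cv2.resize(eyes.read_camera(n)['img'][120:320,150:400,::-1],None,fx=3,fy=3))"
```

```text
clock: 15.3
ee_pos: [0.6268, -0.0066, 0.1729]
ee_rot: [0.5, 0.5, -0.5, 0.5]
ft_force: [0.3, 0.1, 0.5]
opening: 0.0854
clock: 15.42
ee_pos: [0.6259, -0.0065, 0.1727]
ee_rot: [0.5, 0.5, -0.5, 0.5]
ft_force: [-0.5, 0.9, 0.5]
opening: 0.0854
tool x [ 0. -0. -1.] y [1. 0. 0.] z [ 0. -1.  0.] tcp [ 0.6259 -0.0065  0.1727] t 15.43 F [-0.5  0.9  0.5] open 0.0854
shift cm xyz [ 1.227e+01 -1.000e-02  5.000e-02]
heading 0.0 turn about x deg 0.0
ws 89 [0.4664 0.0892] rms 0.0019 z 0.0881
wt 83 [0.472  0.0025] rms 0.0019 z 0.1135
ss 56 [ 0.6255 -0.0047] rms 0.002 z 0.0879
```

View pics/r2side.png

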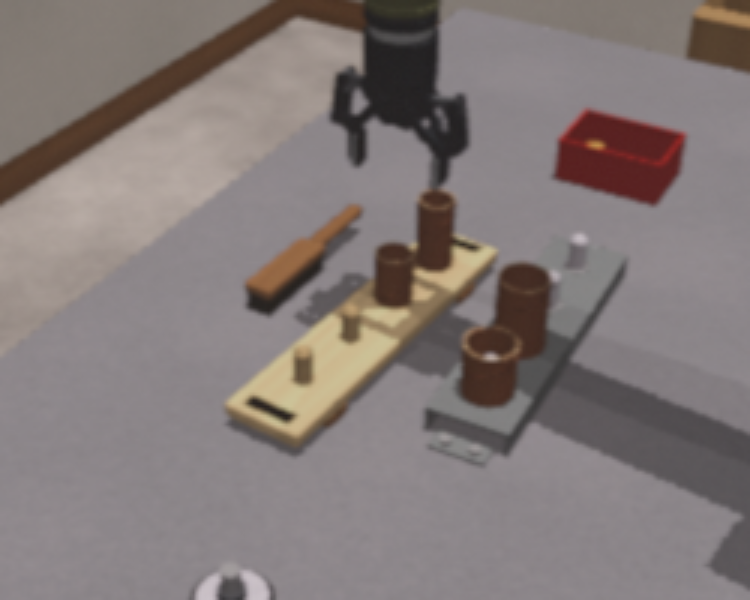

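Both wide sleeves stand fully down: their rim heights match those on the board. Next is slim_short (393,275).

```bash
python3 -m jog '[1,2.5,0,0,0, 1,3.5,0,0,0, 1,3,0,0,0, 1,2,0,0,0, 1,1,0,0,0, 1,0.1,0,0,0, -1,0,0,0,0, -1,0,0,0,0, -1,0,0,0,0, -1,0,0,0,0, -1,0,0,0,0]'; python3 -m jog '[-1,-1,0,0,0, -1,-2,0,0,0, -1,-3,0,0,0, -1,-3,0,0,0, -1,-2,-1,0.5,0, -1,-1.1,-3.3,1.6,0, -1,0,-4,1.9,0, -1,0,-4,1.9,0, -1,0,-2,1.2,0, -1,0,-1,0.7,0, -1,0,0,0,0]';  python3 -c "
from h import *
plan((.4732,-.0852,.052),0)
for n in('side','top'): cv2.imwrite(f'pics/l3{n}.png',cv2.resize(eyes.read_camera(n)['img'][120:320,150:400,::-1],None,fx=3,fy=3))"
```

```text
clock: 16.95
ee_pos: [0.6261, -0.0065, 0.0528]
ee_rot: [0.501, 0.499, -0.499, 0.501]
ft_force: [0.7, 0.2, 6.5]
opening: 0.0431
clock: 18.32
ee_pos: [0.472, -0.0847, 0.173]
ee_rot: [0.501, 0.499, -0.5, 0.5]
ft_force: [-0.2, -1.2, -0.8]
opening: 0.0433
tool x [ 0.001 -0.    -1.   ] y [ 1.    -0.001  0.001] z [-0.001 -1.     0.   ] tcp [ 0.472  -0.0847  0.173 ] t 18.32 F [-0.2 -1.2 -0.8] open 0.0433
shift cm xyz [12.1   0.1   0.05]
heading -0.05 turn about x deg -0.05
```

View pics/l3side.png

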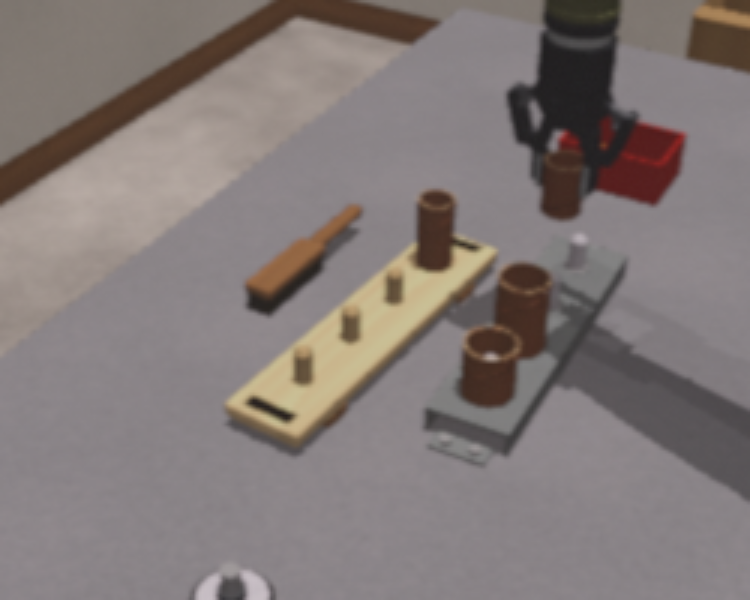

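slim_short is held upright over post 3 (562,185). I lower it in the same way.

```bash
python3 -m jog '[-1,2,0.1,0,0, -1,3,0,0,0, -1,3,0,0,0, -1,2,0,0,0, -1,1,0,0,0, -1,0.6,0,0,0, -1,0.3,0,0,0, -1,0.1,0,0,0, -1,0,0,0,0]';  python3 -c "
from h import *
plan((.4732,-.0852,.052),0)
for n in('side','top'): cv2.imwrite(f'pics/p3{n}.png',cv2.resize(eyes.read_camera(n)['img'][120:320,150:400,::-1],None,fx=3,fy=3))"
```

```text
clock: 19.55
ee_pos: [0.4733, -0.0845, 0.0529]
ee_rot: [0.5, 0.5, -0.5, 0.5]
ft_force: [0.5, -0.2, -0.5]
opening: 0.0429
tool x [ 0.001 -0.    -1.   ] y [ 1.    -0.     0.001] z [-0. -1.  0.] tcp [ 0.4733 -0.0845  0.0529] t 19.55 F [ 0.5 -0.2 -0.5] open 0.0429
shift cm xyz [ 0.09 -0.01  0.07]
heading -0.0 turn about x deg -0.0
```

View pics/p3side.png

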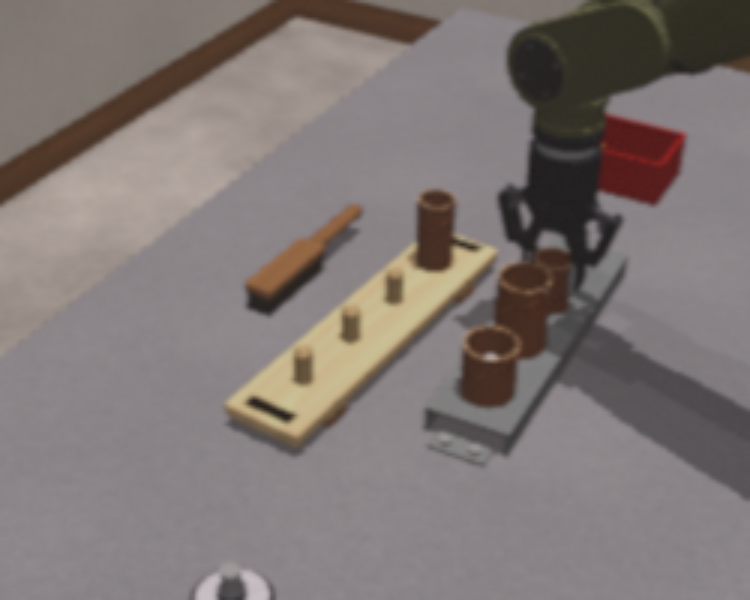

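slim_short is down over post 3 (555,280). I release it and go to slim_tall.

```bash
python3 -m jog '[-1,0.1,0,0,0, 0.4,0,0,0,0, 1,0,0,0,0, 1,0,0,0,0, 1,-1,0,0,0, 1,-3,0,0,0, 1,-4,0,0,0, 1,-4,1.5,0,0, 1,0,4,0.3,0, 1,0,4,0.3,0, 1,0,4,0.3,0, 1,0,1.2,0,0]';  python3 -m jog '[1,0,0,0,0]'; python3 -c "
from h import *
plan((.6200,-.093,.068),0)
from rim import rims
p=eyes.read_camera('side')
rims(p,{'ws':(.468,.084,.09,.028),'wt':(.47,0,.115,.028),'ss':(.4733,-.085,.09,.022),'st':(.62,-.092,.115,.022)})
for n in('side','top'): cv2.imwrite(f'pics/r3{n}.png',cv2.resize(eyes.read_camera(n)['img'][120:320,150:400,::-1],None,fx=3,fy=3))"
```

```text
clock: 21.15
ee_pos: [0.6215, -0.0935, 0.1718]
ee_rot: [0.5, 0.5, -0.5, 0.5]
ft_force: [-0.0, 0.0, -0.3]
opening: 0.0854
clock: 21.28
ee_pos: [0.6199, -0.0933, 0.1713]
ee_rot: [0.5, 0.5, -0.5, 0.5]
ft_force: [0.0, 0.2, 0.5]
opening: 0.0851
tool x [-0.001  0.    -1.   ] y [ 1.     0.    -0.001] z [ 0. -1. -0.] tcp [ 0.6199 -0.0933  0.1713] t 21.27 F [0.  0.2 0.5] open 0.0851
shift cm xyz [10.33  0.02 -0.03]
heading 0.02 turn about x deg 0.02
ws 90 [0.4667 0.0892] rms 0.0017 z 0.0878
wt 84 [0.4721 0.0015] rms 0.0021 z 0.1129
ss 50 [ 0.4723 -0.0821] rms 0.0025 z 0.0882
st 58 [ 0.6188 -0.0906] rms 0.0022 z 0.1135
```

View pics/r3side.png

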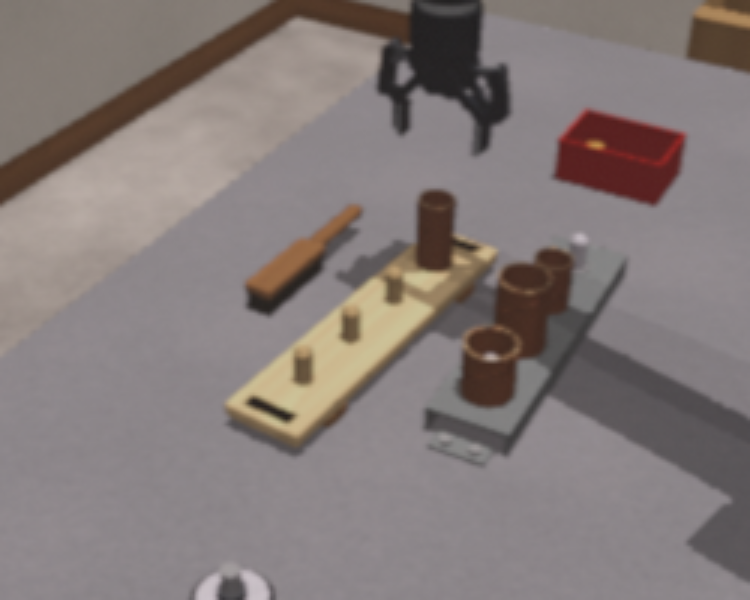

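Three sleeves stand on the rack. slim_tall (435,230) is below the gripper.

```bash
python3 -m jog '[1,2.5,0,0,0, 1,3.5,0,0,0, 1,2.5,0,0,0, 1,1.3,0,0,0, 1,0.5,0,0,0, -1,0,0,0,0, -1,0,0,0,0, -1,0,0,0,0, -1,0,0,0,0, -1,0,0,0,0]'; python3 -m jog '[-1,-1,0,0,0, -1,-2,0,0,0, -1,-3,0,0,0, -1,-3,0,0,0, -1,-1.3,-1,0.5,0, -1,0,-3,1.6,0, -1,0,-4,1.9,0, -1,0,-4,1.9,0, -1,0,-1.6,1.2,0, -1,0,-0.8,0.6,0, -1,0,0,0,0]';  python3 -c "
from h import *
plan((.476,-.1697,.068),0)
for n in('side','top'): cv2.imwrite(f'pics/l4{n}.png',cv2.resize(eyes.read_camera(n)['img'][120:320,150:400,::-1],None,fx=3,fy=3))"
```

```text
clock: 22.68
ee_pos: [0.6209, -0.0936, 0.0698]
ee_rot: [0.5, 0.499, -0.5, 0.501]
ft_force: [-1.4, 0.9, 5.9]
opening: 0.0419
clock: 24.05
ee_pos: [0.4762, -0.1707, 0.1715]
ee_rot: [0.5, 0.5, -0.5, 0.5]
ft_force: [-1.3, 0.3, -0.4]
opening: 0.0419
tool x [ 0.001  0.    -1.   ] y [ 1.    -0.001  0.001] z [-0.001 -1.    -0.   ] tcp [ 0.4762 -0.1707  0.1715] t 24.05 F [-1.3  0.3 -0.4] open 0.0419
shift cm xyz [10.35 -0.03 -0.1 ]
heading -0.04 turn about x deg -0.04
```

View pics/l4side.png

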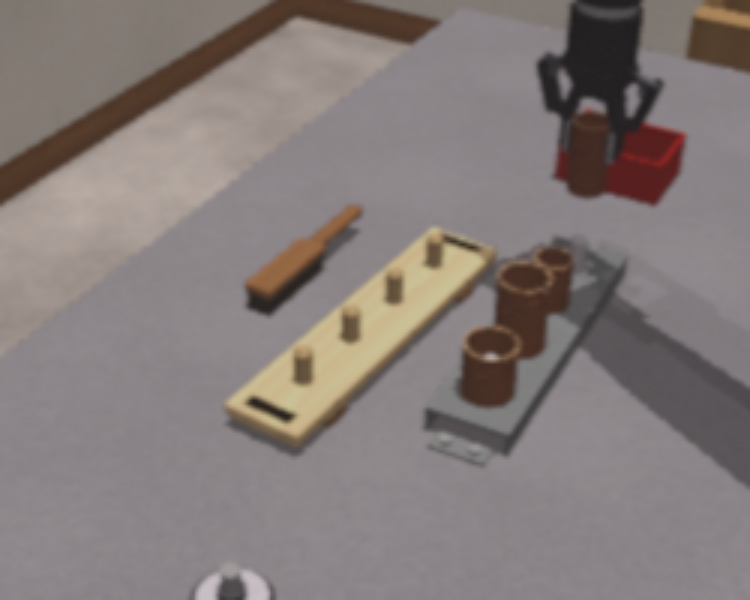

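slim_tall is held upright over post 4 (590,155). I lower it.

```bash
python3 -m jog '[-1,2,0,-0.1,0, -1,3,0,0,0, -1,2.5,0,0,0, -1,1.4,0,0,0, -1,0.8,0,0,0, -1,0.4,0,0,0, -1,0.2,0,0,0, -1,0,0,0,0]';  python3 -c "
from h import *
plan((.476,-.1697,.068),0)
for n in('side','top'): cv2.imwrite(f'pics/p4{n}.png',cv2.resize(eyes.read_camera(n)['img'][120:320,150:400,::-1],None,fx=3,fy=3))"
```

```text
clock: 25.15
ee_pos: [0.4766, -0.1697, 0.0697]
ee_rot: [0.5, 0.5, -0.5, 0.5]
ft_force: [-2.8, 1.5, 4.2]
opening: 0.0421
tool x [ 0.001 -0.    -1.   ] y [1.    0.    0.001] z [ 0. -1.  0.] tcp [ 0.4766 -0.1697  0.0697] t 25.15 F [-2.8  1.5  4.2] open 0.0421
shift cm xyz [ 0.17 -0.06  0.  ]
heading 0.0 turn about x deg 0.0
```

View pics/p4side.png

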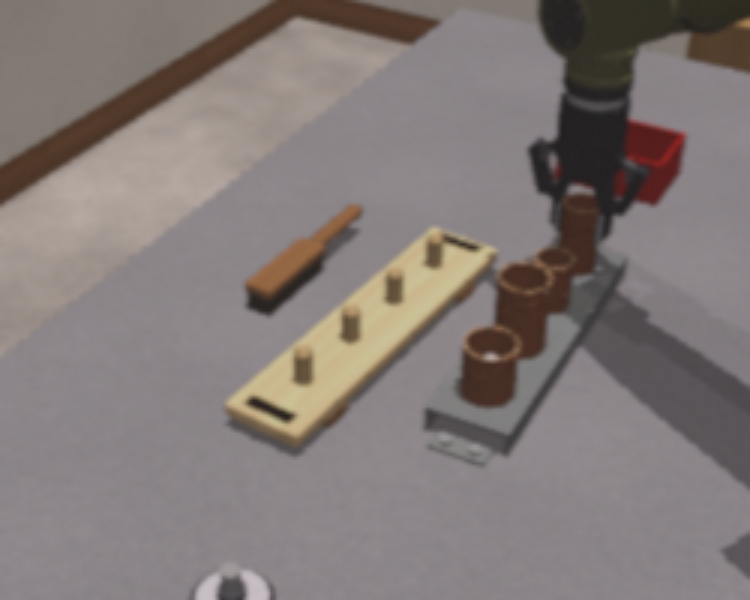

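```bash
python3 -m jog '[0.4,0,0,0,0, 1,0,0,0,0, 1,0,0,0,0, 1,-1,0,0,0, 1,-3,0,0,0, 1,-4,0,0,0, 1,-4,0,0,0, 1,-3,0,1,0, 1,-1,0,4,0, 1,0,0,5,0, 1,0,0,5,0, 1,0,0,5,0]';  python3 -m jog '[1,0,0,5,0, 1,0,0,4,0, 1,0,0,0,0, 1,0,0,0,0]'; python3 -c "
from h import *
plan(None)
from rim import rims
S={'ws':(.468,.086,.09,.028),'wt':(.471,0,.115,.028),'ss':(.4733,-.085,.09,.022),'st':(.476,-.17,.115,.022)}
for n in('side','top'):
    p=eyes.read_camera(n); print(n); rims(p,S)
    cv2.imwrite(f'pics/f{n}.png',cv2.resize(p['img'][120:320,150:400,::-1],None,fx=3,fy=3)); cv2.imwrite(f'pics/full{n}.png',p['img'][:,:,::-1])"
```

```text
clock: 26.75
ee_pos: [0.4759, -0.3711, 0.2293]
ee_rot: [0.5, 0.5, -0.5, 0.5]
ft_force: [-0.4, -0.1, -0.3]
opening: 0.0857
clock: 27.25
ee_pos: [0.4759, -0.459, 0.2285]
ee_rot: [0.5, 0.5, -0.5, 0.5]
ft_force: [0.0, 0.2, -1.1]
opening: 0.0852
tool x [ 0.     0.001 -1.   ] y [ 1. -0.  0.] z [-0.    -1.    -0.001] tcp [ 0.4759 -0.459   0.2285] t 27.25 F [ 0.   0.2 -1.1] open 0.0852
side
ws 94 [0.4666 0.0896] rms 0.002 z 0.0884
wt 80 [0.4715 0.0021] rms 0.0019 z 0.1135
ss 48 [ 0.4725 -0.0826] rms 0.0023 z 0.0884
st 57 [ 0.476  -0.1676] rms 0.0023 z 0.1128
top
ws 68 [0.4675 0.0855] rms 0.001 z 0.0893
wt 73 [ 0.4723 -0.0018] rms 0.0011 z 0.1143
ss 49 [ 0.4739 -0.0861] rms 0.0009 z 0.0897
st 56 [ 0.4766 -0.1705] rms 0.001 z 0.115
```

View pics/fside.png

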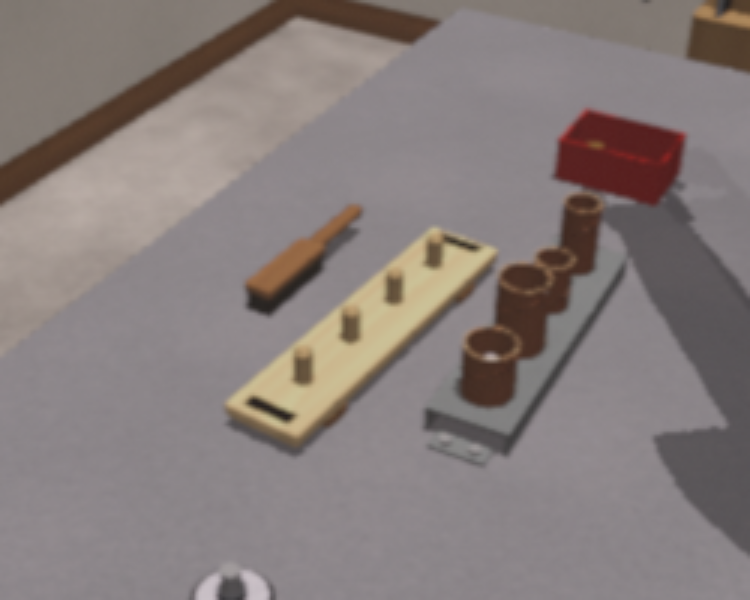

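View pics/fulltop.png

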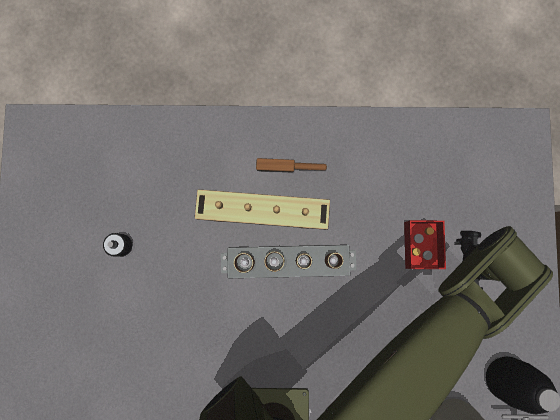

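All four sleeves stand upright over their posts: (244,261), (274,260), (303,261), (333,261) in the top view. Their rim heights match those on the board. The brush, bin and drum core have not moved, and the gripper is clear.

```bash
python3 -c "
from plant import workorder; print(workorder.close_job())"
```

```text
the job is handed in; nothing more can be done
None
```

All four sleeves are on the steel rack in their original order, left to right: wide_short, wide_tall, slim_short, slim_tall. I handed the job in at about 27 s on the robot's clock.

- **Seating:** In the last top image each rim centre was within about 2 mm of its post. Rim heights of about 89, 114, 90 and 115 mm match what I measured on the board, so every sleeve is fully down.
- **Camera agreement:** The side camera put the sleeves up to about 4 mm differently in y. It showed a similar offset on the board before anything was moved, so I took it as calibration error.
- **Forces and bystanders:** The highest wrist force I read was about 7 N, at the ends of moves. The drum core, bin and brush look unmoved in the pictures, and the gripper ended open and clear of everything.

No check failed.

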